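# Gauge the blind bore and issue the matching plug

### The job

Take the depth rod from its stand by the handle, lower it into the flange's blind bore until it touches bottom to find the depth, and leave it standing there as the record. Then push the one plug whose shank is as long as the bore is deep along its lane until its head is wholly on the green end of the tray, without lifting or tipping it. Leave the other two plugs and everything else on the bench where they are.

Things in the scene. Friction and masses are not known exactly. Their poses are not given: they have to be found in the camera images.
- workpiece: turned flange, fixed to the bench: dark drum 130 mm diameter and 36 mm high, bright 4 mm face on it, then a bright hub 60 mm diameter whose top is 65 mm above the bench. In the hub's centre is a blind vertical bore, 15 mm diameter, that is 24, 36 or 48 mm deep (unknown beforehand). Origin: centre of the underside
- bore_mouth (a point): centre of the bore's mouth, on the hub's flat top, 65 mm above the bench; z up
- stand: blue block 70 x 70 x 40 mm, fixed to the bench, with a 13 mm hole 30 mm deep in which the depth rod stands at the start. Origin: centre of the underside
- rod: loose depth rod, 130 mm long, 70 g, starts upright in the stand, its tip 10 mm above the bench. Steel shank 10 mm diameter with yellow, blue and red zones; from 75 to 130 mm above the tip a black handle 14 mm diameter, by which it is gripped. Origin: centre of the tip; z along the rod towards the handle
- rod_tip (a point): the rod's tip, centre of its lower end. Zones on the shank, measured from the tip: yellow 18 to 30 mm, blue 30 to 42 mm, red 42 to 54 mm; with the tip on the bore's floor, the colour level with the hub's top is that of the matching plug's head
- tray: aluminium tray fixed to the bench, 240 (x) x 220 (y) mm, floor 6 mm above the bench; three lanes along x, centred at y = -70, 0, +70 mm, 40 mm wide between rails whose tops are 12 mm above the bench. Far part green, x = 28 to 113 mm; a stop bar 20 mm above the bench closes the lanes at x = 114 mm. Plug centres start at x = -75 to -45 mm. Origin: centre of the underside; x towards the green end
- plug_short: the short plug, loose, standing head down in one of the tray's lanes (any lane): yellow round head 36 mm diameter, 20 mm high, with a steel shank 14 mm diameter rising 24 mm above it (44 mm tall in all), about 0.2 kg. Fits a bore 24 mm deep. Origin: centre of the head's underside; z up
- plug_medium: the medium plug, loose, standing head down in one of the tray's lanes (any lane): blue round head 36 mm diameter, 20 mm high, with a steel shank 14 mm diameter rising 36 mm above it (56 mm tall in all), about 0.2 kg. Fits a bore 36 mm deep. Origin: centre of the head's underside; z up
- plug_long: the long plug, loose, standing head down in one of the tray's lanes (any lane): red round head 36 mm diameter, 20 mm high, with a steel shank 14 mm diameter rising 48 mm above it (68 mm tall in all), about 0.2 kg. Fits a bore 48 mm deep. Origin: centre of the head's underside; z up
- oil_bottle: bystander: orange bottle, 52 mm diameter, 140 mm tall; origin under its centre
- spanner: bystander: steel spanner lying flat, 160 mm long; origin at the middle of its underside
- sleeve: bystander: brass ring, 64 mm outside, 44 mm inside, 25 mm high; origin under its centre
- gauge_case: bystander: dark wooden case 60 x 90 x 30 mm; origin under its centre
- chuck_key: bystander: steel T-shaped chuck key lying flat, about 90 x 90 mm; origin under its shaft's middle
- chip_brush: bystander: brush lying flat, 180 mm long; origin at the middle of its underside
- paste_jar: bystander: green jar, 60 mm diameter, 70 mm tall; origin under its centre
Mind the look-alikes: they are no part of the job. Leave any turquoise look-alike of the plug_medium alone. There is more than one size of the plug_long; the job needs the smaller.

How it is judged (in metres and radians):
On the way:
1. the held rod is in the bore, near upright, its tip at least 18 mm down and still, with no plug pushed yet (all within 15 mm of their starts) (horizontal distance between rod_tip and bore_mouth below 0.01 m and z of rod_tip in the frame of bore_mouth below -0.018 m and angle between rod's own z axis and vertical below 0.35 rad and contact force between the fingers and rod above 0.5 N and linear speed of rod below 0.01 m/s and distance of each of plug_short, plug_medium, plug_long from where it was at the start of the episode below 0.015 m), for 0.2 s.
At the end, for the whole second after the job is handed in: Rod released at rest in the bore, tip within 5 mm of the depth 24, 36 or 48 mm, leaning under 0.35 rad; the plug with that shank length upright and at rest, centre at tray x 44 to 105 mm; the other two plugs upright, within 15 mm of their starts (horizontal distance between rod_tip and bore_mouth below 0.01 m and z of rod_tip in the frame of bore_mouth below -0.018 m and angle between rod's own z axis and vertical below 0.35 rad and ((z of rod_tip in the frame of bore_mouth between -0.029 and -0.019 m and x of plug_short in the frame of tray between 0.044 and 0.105 m and distance of each of plug_medium, plug_long from where it was at the start of the episode below 0.015 m) or (z of rod_tip in the frame of bore_mouth between -0.041 and -0.031 m and x of plug_medium in the frame of tray between 0.044 and 0.105 m and distance of each of plug_short, plug_long from where it was at the start of the episode below 0.015 m) or (z of rod_tip in the frame of bore_mouth between -0.053 and -0.043 m and x of plug_long in the frame of tray between 0.044 and 0.105 m and distance of each of plug_short, plug_medium from where it was at the start of the episode below 0.015 m)) and linear speed of each of rod, plug_short, plug_medium, plug_long below 0.02 m/s and angle between each of plug_short, plug_medium, plug_long's own z axis and vertical below 0.12 rad); the robot touches nothing.
It fails at once if a plug is lifted more than 12 mm off the tray (z of any of plug_short, plug_medium, plug_long in the frame of tray above 0.018 m).
It fails at once if a plug is tipped over by more than 0.5 rad (angle between any of plug_short, plug_medium, plug_long's own z axis and vertical above 0.5 rad).
It fails at once if a bystander is moved more than 30 mm (distance of any of oil_bottle, spanner, sleeve, gauge_case, chuck_key, chip_brush, paste_jar from where it was at the start of the episode above 0.03 m).
It also fails if it takes over 58 s, if anything falls off the work surface, if the arm or the gripper's body presses on something with over 40 N, if the wrist force passes 120 N, or if a joint passes its speed limit or range.

### The arm

A 6-joint arm with a two-finger parallel gripper is mounted at the origin on the work surface. World frame = base frame: x ahead of the robot, y to its left, z up, the work surface at z = 0. Lengths are in mm, angles in rad, forces in N, time in s.
With the tool pointing down it reaches from about 300 to 775 mm from the base axis. Payload 14.6 kg.
Tool frame: the origin (TCP) lies on the mounting face of the last link; the fingertips stand 199 mm ahead of it and the grasp point (between the pads) lies 180 mm ahead of it; z points along the fingers, y is the line along which they close (so a half turn about z gives the same grasp; the last joint's range is limited). The gripper opens to 94 mm and grips with 3 to 60 N. Pads are 16 mm wide; open, the fingers measure 119 mm over their backs; the gripper's body (75 mm by 177 mm) begins 78 mm behind the grasp point.
Start: joints at [-1.222, 0.3, 1.521, -0, 1.321, -0.067], TCP at [222.15, -503.131, 404.646] pointing down, gripper open.
Joint ranges: [-3.03, 3.03], [-0.79, 2.21], [0.23, 2.52], [-1.04, 4.18], [0, 3.07], [-2.55, 2.55]. Speed limits (rad/s): [2.22, 2.22, 2.57, 3.14, 3.14, 3.14].

### API

Orientations are given as [roll, pitch, yaw] about the fixed x, y, z axes, in that order (R = Rz(yaw) Ry(pitch) Rx(roll)).
In Python, from cell import manip gives the robot as it stands. The module is installed in compiled form; this text tells all that it offers.
- The arm moves only by the shell command python3 -m creep 'ROWS' [FORCE]. ROWS is a JSON object of lists of equal length, an entry for each row: "slide": the shift along the world's x, y, z in cm, a list of three; "turn": the turn about the world's z in rad; "claw": the opening, from 0 (shut) to 1 (fully open). A call has 1 to 8 rows; each row shifts and turns the commanded pose from where the row before left it; what a row does not reach is not made up. A row lasts 1/8 s, in which the tool goes at most 62.5 mm and 10.7 degrees, less where a joint would pass 70% of its speed; a pose out of reach is approached as far as the arm can. A call with a gripper value outside its range is refused whole. The fingers move at their own pace and stop on an object; FORCE is the grip in N (left out, the last holds). Time passes only in rows, so rows that do not move let the fingers close. It gives the time, the measured TCP pose, the force, the opening and the grip force at its end, in the units of the state.
- manip.read_state(): the state, without advancing time (a new reading comes with each control period).
- manip.camera(name): name is "side" or "top" or "wrist"; returns (picture, depth): 420x560x3 uint8, red, green, blue; 420x560 float32, mm along the optical axis (not along the pixel's ray), 0 where there is no reading.
- manip.calibration(name): a dict with "intrinsics" (3x3 intrinsics, pixels), "pose" (4x4, takes a point from camera to world coordinates). Camera axes: x right, y up, looking along -z (the intrinsics and any distortion apply to the point x, -y, -z); pixel columns grow to the right and rows downward; lengths in mm; the calibration is good to about 2 mm. A picture is of the moment at which its call begins: read the wrist's pose just before it. calibration takes no time and is no camera call; for the wrist camera it gives the pose at the moment of the call.
- manip.sign_off(): hands the job in; it is judged then, once.
Trained networks look in the newest picture that a camera, given by its name, has taken for a name from the list of things; names that differ only in an ending like _2 or _b are one class to them, and where a whole thing is asked for, a point or a joint stands for the part that bears it (a point fixed in the world has none). Each returns a list of dicts, best first, with "score" (0 to 1); they miss things now and then, are a little off and sometimes report something else, mostly with a low value. They report only what shows in the picture. A call takes as long as a camera call. They do not tell look-alikes from the thing itself.
- manip.cut_out(query, camera): "mask" (420x560 bool, what is visible of it) and "position" ([column, row] in pixels, amid what is visible of it).
The state is a dict: "clock": time; "joints": joint angles; "qd": joint speeds; "effort": joint torques, N m; "eef_pos": TCP position; "eef_rot": TCP orientation; "wrist_force": force on the tool from outside, world axes, zero at the start; "moment": the same for the moment, N m; "finger_gap": finger opening in mm; "finger_force": force on a finger pad.
Only numpy, scipy, OpenCV 4.12 (cv2) and the standard library are available. Lean on these libraries where they do the work, as an engineer would, in place of code of your own. Each camera call takes 0.05 s, during which the arm holds its last target. There are 200 camera calls.

## Working session

There is one attempt and no reset: what is moved stays moved. The work goes in short steps, Python scripts to look and compute and a shell command to move; the robot and the scene stay as the last step left them, time stands still between calls to the robot, and variables do not carry over. Pictures are saved under pics/ and viewed, at most 12 in all, crops included, and the job is handed in when it is done.

```bash
mkdir -p pics
cat > h.py <<'E'
import numpy as np, cv2
from cell import manip
def cam(n,save=None):
    cal=manip.calibration(n); im,d=manip.camera(n)
    if save: cv2.imwrite('pics/'+save,im[:,:,::-1])
    return im,d,np.array(cal['intrinsics']),np.array(cal['pose'])
def pts(d,K,P,mask=None):
    v,u=np.nonzero((d>0)&(mask if mask is not None else True))
    z=d[v,u].astype(float); c=np.stack([(u-K[0,2])*z/K[0,0],-(v-K[1,2])*z/K[1,1],-z,np.ones_like(z)])
    return (P@c)[:3].T,u,v
E
python3 - <<'E'
from h import *
s=manip.read_state(); print(s['clock'],s['eef_pos'],s['eef_rot'],s['finger_gap'])
a=cam('top','top0.png'); b=cam('side','side0.png')
print(manip.calibration('top')); print(manip.calibration('side')['pose'])
for c,(im,d,K,P) in (('top',a),('side',b)):
  for q in ['rod','workpiece','stand','tray','plug_short','plug_medium','plug_long']:
    for r in manip.cut_out(q,c)[:3]:
      p,u,v=pts(d,K,P,r['mask'])
      if len(p): print(c,q,round(r['score'],2),np.round(r['position']),len(p),np.round(np.median(p,0)),np.round(np.percentile(p,2,0)),np.round(np.percentile(p,98,0)))
E
```

```text
0.0 [ 222.1417873  -503.11033689  404.08679081] [-3.14045709e+00 -8.83393002e-05  4.15801310e-01] 93.99078708234009
{'intrinsics': array([[459.78997561,   0.        , 279.58358403],
       [  0.        , 459.78997561, 215.712846  ],
       [  0.        ,   0.        ,   1.        ]]), 'pose': array([[ 1.21377691e-02,  9.94237679e-01, -1.06508744e-01,
         3.90064503e+02],
       [-9.99924935e-01,  1.18904595e-02, -2.95670709e-03,
        -2.31014998e+01],
       [-1.67323169e-03,  1.06536637e-01,  9.94307370e-01,
         1.46518125e+03],
       [ 0.00000000e+00,  0.00000000e+00,  0.00000000e+00,
         1.00000000e+00]])}
[[ 9.95591054e-01  4.95166270e-02 -7.96652782e-02  4.65575564e+02]
 [-9.23565624e-02  6.65906375e-01 -7.40296539e-01 -7.88385138e+02]
 [ 1.63926290e-02  7.44390223e-01  6.67543615e-01  7.80586971e+02]
 [ 0.00000000e+00  0.00000000e+00  0.00000000e+00  1.00000000e+00]]
top rod 0.46 [182. 206.] 29 [562. 272. 118.] [558. 269.  60.] [567. 277. 142.]
top rod 0.17 [363. 235.] 119 [ 487. -278.   27.] [ 471. -297.    3.] [ 505. -265.   65.]
top workpiece 0.67 [245. 23
[... 1090 characters left out ...]
0. -290.   28.] [ 477. -301.   13.] [ 503. -273.   64.]
side workpiece 0.74 [258. 197.] 1484 [490.  61.  41.] [432.  24.   4.] [550. 137.  68.]
side stand 0.62 [275. 157.] 545 [565. 254.  39.] [524. 231.   3.] [608. 306.  45.]
side stand 0.32 [248. 283.] 283 [ 465. -220.   28.] [ 449. -232.   10.] [ 481. -202.   77.]
side tray 0.66 [285. 289.] 7495 [ 549. -234.    9.] [ 422. -321.    5.] [ 655. -107.   21.]
side plug_medium 0.53 [263. 355.] 307 [ 480. -384.   22.] [ 464. -396.    7.] [ 496. -366.   59.]
side plug_long 0.77 [204. 297.] 552 [ 351. -251.   28.] [ 329. -266.    2.] [ 371. -223.   92.]
side plug_long 0.74 [250. 283.] 254 [ 465. -220.   28.] [ 449. -232.   11.] [ 481. -203.   76.]
```

Run:
```python
import cv2,numpy as np
a=cv2.imread('pics/top0.png'); b=cv2.imread('pics/side0.png')
cv2.imwrite('pics/both.png',np.vstack([cv2.resize(a[120:330,110:460],(500,300)),cv2.resize(b[90:400,110:480],(500,300*310//310))]))
```

```text
(no output)
```

View pics/both.png

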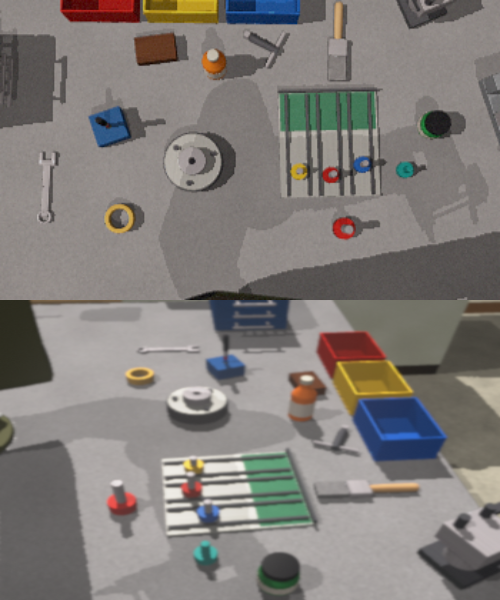

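View pics/side0.png

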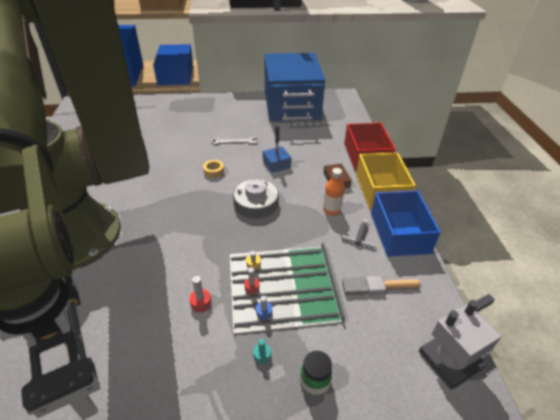

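The pictures show the tray almost square to the world axes. It holds yellow (y≈-140), red (≈-210) and blue (≈-280) plugs. The big red and the turquoise look-alikes stand outside the tray. The rod is in the blue stand near (563, 271) and the bore is near (489, 86). I'll move towards the bore and look from near.

```bash
python3 -m creep '{"slide":[[2.4,5.4,0],[2.4,5.4,0],[2.4,5.4,0],[2.4,5.4,0],[2.4,5.4,0],[2.4,5.4,0],[2.4,5.4,0],[2.4,5.4,0]],"turn":[-0.052,-0.052,-0.052,-0.052,-0.052,-0.052,-0.052,-0.052],"claw":[1,1,1,1,1,1,1,1]}' 40
python3 -m creep '{"slide":[[1.5,5.0,0.2],[1.5,5.0,0.2],[1.5,5.0,0],[0,0,0]],"turn":[0,0,0,0],"claw":[1,1,1,1]}'
cat > look.py <<'E'
from h import *
import sys
s=manip.read_state(); print(s['clock'],np.round(s['eef_pos'],1),np.round(s['eef_rot'],3))
im,d,K,P=cam('wrist',sys.argv[1]); print(np.round(P,3),K[0,0])
np.savez(sys.argv[1]+'.npz',im=im,d=d,K=K,P=P)
E
python3 look.py w1.png
```

```text
clock: 1.8
eef_pos: [414.5, -69.2, 405.0]
eef_rot: [3.141, -0.001, -0.002]
wrist_force: [1.2, -0.2, -0.4]
finger_gap: 93.6
finger_force: 0.0
clock: 2.3
eef_pos: [459.4, 81.3, 408.4]
eef_rot: [-3.141, 0.0, 0.004]
wrist_force: [0.4, -0.3, 0.9]
finger_gap: 94.2
finger_force: 0.0
2.3 [459.4  81.3 408.4] [-3.141  0.     0.004]
[[ 4.00000e-03  9.72000e-01  2.36000e-01  5.28139e+02]
 [-1.00000e+00  4.00000e-03  1.00000e-03  8.16620e+01]
 [-0.00000e+00 -2.36000e-01  9.72000e-01  3.88685e+02]
 [ 0.00000e+00  0.00000e+00  0.00000e+00  1.00000e+00]] 340.73464121073687
```

View pics/w1.png

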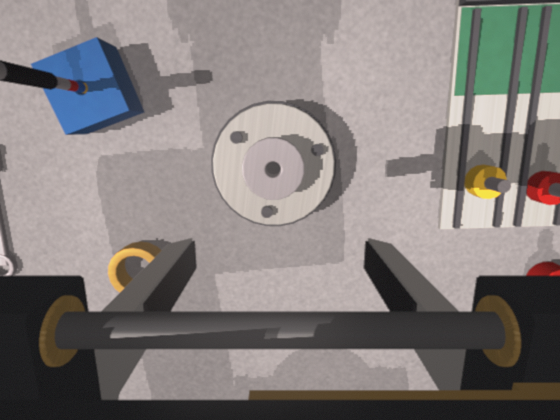

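The flange is in plain view with the bore at (273, 169). The rod leans out of the stand at (85, 88), and the yellow plug is at (487, 182). Next I'll compute the bore centre and look at the rod from near.

```bash
cat > bore.py <<'E'
from h import *
import sys
f=np.load(sys.argv[1]); im,d,K,P=[f[k] for k in('im','d','K','P')]
p,u,v=pts(d,K,P)
m=(abs(p[:,2]-65)<5)&(np.hypot(p[:,0]-488,p[:,1]-86)<45)
q=p[m]; mm=np.zeros(d.shape,np.uint8); mm[v[m],u[m]]=1
c=max(cv2.findContours(mm,0,2)[0],key=len); (cu,cv_),(a,b),_=cv2.fitEllipse(c)
z=np.median(q[:,2]); print('hub z',z,'n',len(q),'ell',cu,cv_,a,b)
def ray(u,v,z):
    r=P[:3,:3]@np.array([(u-K[0,2])/K[0,0],-(v-K[1,2])/K[1,1],-1]); t=(z-P[2,3])/r[2]; return P[:3,3]+t*r
print('hub centre',ray(cu,cv_,z))
g=im.mean(2); x,y=int(cu),int(cv_); w=g[y-16:y+17,x-16:x+17]; k=(w<(w.min()+np.median(w))/2).astype(np.uint8)
n,l,st,ce=cv2.connectedComponentsWithStats(k); 
for i in range(1,n): print('dark',st[i,4],ce[i]+[x-16,y-16],ray(*(ce[i]+[x-16,y-16]),z))
E
python3 bore.py w1.png.npz
python3 -m creep '{"slide":[[0,5.0,0.2],[0,5.0,0.2],[1,5.0,0.2],[1,1.5,0.2],[0,0,0]],"turn":[0,0,0,0,0],"claw":[1,1,1,1,1]}'
python3 look.py w2.png
python3 - <<'E'
from h import *
f=np.load('w2.png.npz'); im,d,K,P=[f[k] for k in('im','d','K','P')]
for r in manip.cut_out('rod','wrist')[:2]:
  p,u,v=pts(d,K,P,r['mask']); print(r['score'],r['position'],len(p))
  for lo in range(40,150,15):
    m=(p[:,2]>=lo)&(p[:,2]<lo+15)
    if m.sum()>5: print(lo,m.sum(),np.round(np.median(p[m],0),1),np.round(np.ptp(p[m],0),1))
p,u,v=pts(d,K,P); m=(abs(p[:,2]-40)<5)&(np.hypot(p[:,0]-562,p[:,1]-272)<60)
q=p[m,:2].astype(np.float32); print('stand',cv2.minAreaRect(q),np.median(p[m,2]))
E
```

```text
hub z 65.19039928812049 n 2867 ell 272.3899841308594 168.1702880859375 61.41692352294922 61.705020904541016
hub centre [491.92005059  88.49746957  65.19039929]
dark 193 [272.1865285 168.9015544] [491.22715473  88.69111829  65.19039929]
clock: 2.98
eef_pos: [479.5, 243.4, 416.4]
eef_rot: [3.141, 0.0, -0.0]
wrist_force: [-0.2, -0.8, -0.7]
finger_gap: 93.9
finger_force: 0.0
2.975 [479.5 243.4 416.4] [ 3.141  0.    -0.   ]
[[-0.00000e+00  9.72000e-01  2.36000e-01  5.48215e+02]
 [-1.00000e+00 -0.00000e+00  0.00000e+00  2.43433e+02]
 [ 0.00000e+00 -2.36000e-01  9.72000e-01  3.96651e+02]
 [ 0.00000e+00  0.00000e+00  0.00000e+00  1.00000e+00]] 340.73464121073687
0.73 [238.0, 106.5] 421
40 11 [564.4 270.8  48.5] [ 7.1  2.9 13.3]
55 8 [564.2 271.   61.7] [5.2 3.5 8.3]
85 19 [563.6 269.1  92.9] [ 8.3  4.7 12.2]
100 29 [562.9 269.6 106.7] [ 9.2  7.9 14.6]
115 34 [563.  269.6 123. ] [ 9.7  8.3 14.1]
130 311 [566.3 274.7 140.1] [13.2 13.2 11.7]
stand ((566.825439453125, 275.377685546875), (70.08686828613281, 70.31993103027344), 19.788331985473633) 40.20806406925399
```

View pics/w2.png

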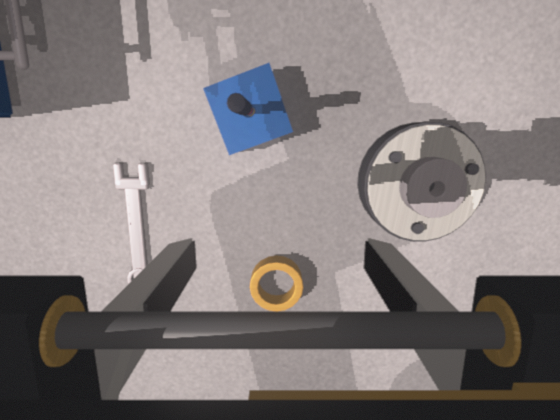

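The stand and rod line up: rod top at (238, 104), about (566.5, 275) in the world. The bore is near (491.3, 88.6). Now I'll grasp.

```bash
python3 -m creep '{"slide":[[4.35,1.6,0],[4.35,1.6,0],[0,0,-2.5],[0,0,-4.5],[0,0,-5.0],[0,0,-0.2],[0,0,0]],"turn":[0,0,0,0,0,0,0],"claw":[1,1,1,1,1,1,1]}' 
python3 -m creep '{"slide":[[0,0,0],[0,0,0],[0,0,0],[0,0,0],[0,0,0],[0,0,0]],"turn":[0,0,0,0,0,0],"claw":[0,0,0,0,0,0]}' 45
python3 look.py w3.png; python3 -c "
from h import *; s=manip.read_state(); print(s['finger_gap'],s['finger_force'])"
```

```text
clock: 3.95
eef_pos: [566.6, 275.3, 296.9]
eef_rot: [-3.141, -0.002, -0.001]
wrist_force: [0.7, 0.4, 0.6]
finger_gap: 94.1
finger_force: 0.0
clock: 4.7
eef_pos: [566.2, 275.9, 294.6]
eef_rot: [3.142, 0.0, -0.0]
wrist_force: [0.2, 0.5, 0.5]
finger_gap: 37.4
finger_force: 0.0
4.7 [566.2 275.9 294.6] [ 3.142  0.    -0.   ]
[[ 0.00000e+00  9.72000e-01  2.36000e-01  6.34863e+02]
 [-1.00000e+00  0.00000e+00 -0.00000e+00  2.75967e+02]
 [-0.00000e+00 -2.36000e-01  9.72000e-01  2.74850e+02]
 [ 0.00000e+00  0.00000e+00  0.00000e+00  1.00000e+00]] 340.73464121073687
33.53070047813205 0.0
```

View pics/w3.png

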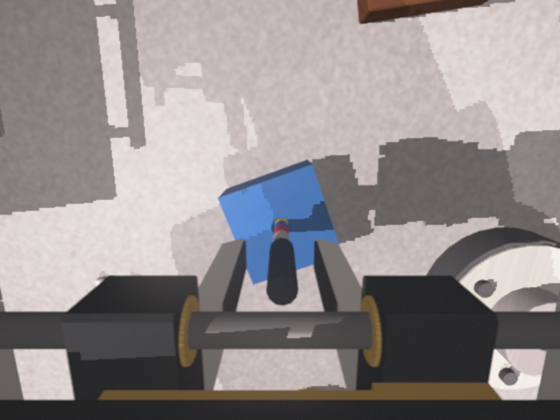

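The rod stands midway between the closing fingers, with its handle at (282, 270). I'll close fully, then lift.

```bash
python3 -m creep '{"slide":[[0,0,0],[0,0,0],[0,0,0],[0,0,0],[0,0,0]],"turn":[0,0,0,0,0],"claw":[0,0,0,0,0]}' 45
python3 -m creep '{"slide":[[0,0,1.0],[0,0,3.0],[0,0,4.0],[0,0,0.5],[0,0,0],[0,0,0]],"turn":[0,0,0,0,0,0],"claw":[0,0,0,0,0,0]}'
python3 look.py w4.png
```

```text
clock: 5.38
eef_pos: [566.1, 275.9, 294.6]
eef_rot: [-3.142, 0.0, -0.0]
wrist_force: [0.8, 0.7, -0.3]
finger_gap: 13.3
finger_force: 45.0
clock: 6.12
eef_pos: [566.1, 275.9, 378.3]
eef_rot: [3.141, 0.002, -0.0]
wrist_force: [0.2, 0.2, -1.1]
finger_gap: 13.4
finger_force: 45.0
6.125 [566.1 275.9 378.3] [ 3.141e+00  2.000e-03 -0.000e+00]
[[-0.00000e+00  9.71000e-01  2.37000e-01  6.34761e+02]
 [-1.00000e+00 -0.00000e+00  1.00000e-03  2.75892e+02]
 [ 1.00000e-03 -2.37000e-01  9.71000e-01  3.58409e+02]
 [ 0.00000e+00  0.00000e+00  0.00000e+00  1.00000e+00]] 340.73464121073687
```

```bash
python3 -m creep '{"slide":[[-1.5,-3.7,0],[-1.5,-3.75,0],[-1.5,-3.75,0],[-1.5,-3.75,0],[-1.5,-3.75,0],[0,0,0],[0,0,0]],"turn":[0,0,0,0,0,0,0],"claw":[0,0,0,0,0,0,0]}'
python3 look.py w5.png
cat > rod.py <<'E'
from h import *
import sys
f=np.load(sys.argv[1]); im,d,K,P=[f[k] for k in('im','d','K','P')]
p,u,v=pts(d,K,P); s=manip.read_state(); t=s['eef_pos']
m=(np.hypot(p[:,0]-t[0],p[:,1]-t[1])<18)&(p[:,2]>72)&(p[:,2]<170)
for lo in range(70,170,8):
    k=m&(p[:,2]>=lo)&(p[:,2]<lo+8)
    if k.sum()>5: print(lo,k.sum(),'front x',np.round(np.percentile(p[k,0],95),1),'y mid',np.round((np.percentile(p[k,1],2)+np.percentile(p[k,1],98))/2,1),'w',np.round(np.ptp(p[k,1]),1))
print('tip z',np.percentile(p[m,2],1))
E
python3 rod.py w5.png.npz
```

```text
clock: 7.05
eef_pos: [491.4, 89.2, 379.4]
eef_rot: [-3.141, 0.0, -0.0]
wrist_force: [0.2, 1.1, -0.8]
finger_gap: 13.1
finger_force: 45.0
7.05 [491.4  89.2 379.4] [-3.141  0.    -0.   ]
[[-0.00000e+00  9.72000e-01  2.36000e-01  5.60064e+02]
 [-1.00000e+00 -0.00000e+00 -0.00000e+00  8.92420e+01]
 [-0.00000e+00 -2.36000e-01  9.72000e-01  3.59623e+02]
 [ 0.00000e+00  0.00000e+00  0.00000e+00  1.00000e+00]] 340.73464121073687
94 18 front x 496.8 y mid 89.3 w 8.7
102 35 front x 496.9 y mid 89.0 w 9.3
110 29 front x 497.0 y mid 89.4 w 9.7
118 41 front x 497.0 y mid 89.4 w 9.5
126 39 front x 497.0 y mid 89.4 w 9.1
134 45 front x 497.1 y mid 89.4 w 8.8
142 48 front x 497.1 y mid 89.1 w 9.3
150 57 front x 497.1 y mid 89.4 w 9.7
158 49 front x 497.2 y mid 89.4 w 8.6
tip z 96.93389360313492
```

View pics/w5.png

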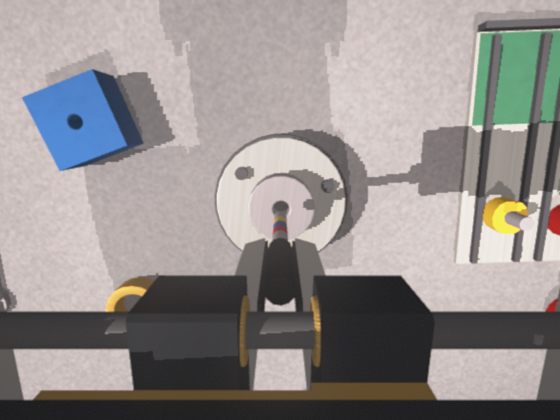

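```bash
python3 bore.py w2.png.npz
python3 - <<'E'
from h import *
for n in ('w1','w2','w4','w5'):
  f=np.load(n+'.png.npz'); d,K,P=[f[k] for k in('d','K','P')]
  p,u,v=pts(d,K,P); m=(abs(p[:,2]-40)<2.5)&(np.hypot(p[:,0]-491,p[:,1]-89)<72)|(abs(p[:,2]-65)<2)&(np.hypot(p[:,0]-491,p[:,1]-89)<45)
  hub=p[m&(p[:,2]>60)]; fa=p[m&(p[:,2]<60)]
  for q in (hub,fa):
    if len(q)>50: print(n,len(q),cv2.minEnclosingCircle(q[:,:2].astype(np.float32)))
E
```

```text
hub z 65.09070204397761 n 2735 ell 435.5958557128906 187.4100341796875 57.04977035522461 62.60536193847656
hub centre [492.19249881  89.85505773  65.09070204]
dark 35 [431.91428571 186.45714286] [493.14113744  93.57936771  65.09070204]
dark 1 [441. 185.] [494.58823279  84.80214915  65.09070204]
w1 2829 ((491.1617736816406, 88.65150451660156), 29.816364288330078)
w1 8173 ((491.5139465332031, 88.09915161132812), 63.5742301940918)
w2 2601 ((491.29827880859375, 88.64120483398438), 30.16954231262207)
w2 7003 ((492.1418151855469, 88.85313415527344), 63.13917541503906)
w4 2661 ((491.56024169921875, 88.66939544677734), 30.34487533569336)
w4 5559 ((492.8077392578125, 88.2959213256836), 62.230716705322266)
w5 2811 ((491.1422119140625, 88.58203887939453), 29.802854537963867)
w5 7579 ((491.9662780761719, 89.17008972167969), 62.99748611450195)
```

```bash
python3 -m creep '{"slide":[[-0.07,-0.06,-1.5],[0,0,-1.2],[0,0,-0.5],[0,0,-0.5],[0,0,-0.5],[0,0,-0.3],[0,0,0],[0,0,0]],"turn":[0,0,0,0,0,0,0,0],"claw":[0,0,0,0,0,0,0,0]}'
```

```text
clock: 8.1
eef_pos: [490.5, 88.3, 334.8]
eef_rot: [-3.142, -0.0, -0.0]
wrist_force: [0.2, -0.4, -0.5]
finger_gap: 13.3
finger_force: 45.0
```

```bash
python3 -m creep '{"slide":[[0,0,-0.4],[0,0,-0.3],[0,0,-0.2],[0,0,-0.2],[0,0,-0.15],[0,0,0],[0,0,0]],"turn":[0,0,0,0,0,0,0],"claw":[0,0,0,0,0,0,0]}'
```

```text
clock: 8.98
eef_pos: [490.9, 88.3, 325.1]
eef_rot: [-3.141, -0.005, -0.0]
wrist_force: [-5.8, -1.8, 28.5]
finger_gap: 12.9
finger_force: 45.0
```

There was firm contact with the tip at z≈40.5, which means a 24 mm depth. I'll ease off, hold still, and check the colour at the hub.

```bash
python3 -m creep '{"slide":[[0,0,0.2],[0,0,0],[0,0,0],[0,0,0],[0,0,0]],"turn":[0,0,0,0,0],"claw":[0,0,0,0,0]}'
python3 look.py w6.png; python3 -c "
from h import *
im=cv2.imread('pics/w6.png')[140:320,190:370]; cv2.imwrite('pics/w6c.png',cv2.resize(im,None,fx=3,fy=3))"
```

```text
clock: 9.6
eef_pos: [490.7, 88.3, 325.3]
eef_rot: [-3.141, -0.002, -0.0]
wrist_force: [-1.0, 0.1, 11.6]
finger_gap: 13.2
finger_force: 45.0
9.6 [490.7  88.3 325.3] [-3.141e+00 -2.000e-03 -0.000e+00]
[[ 0.00000e+00  9.72000e-01  2.33000e-01  5.59493e+02]
 [-1.00000e+00  0.00000e+00 -0.00000e+00  8.83550e+01]
 [-0.00000e+00 -2.33000e-01  9.72000e-01  3.05663e+02]
 [ 0.00000e+00  0.00000e+00  0.00000e+00  1.00000e+00]] 340.73464121073687
```

View pics/w6c.png

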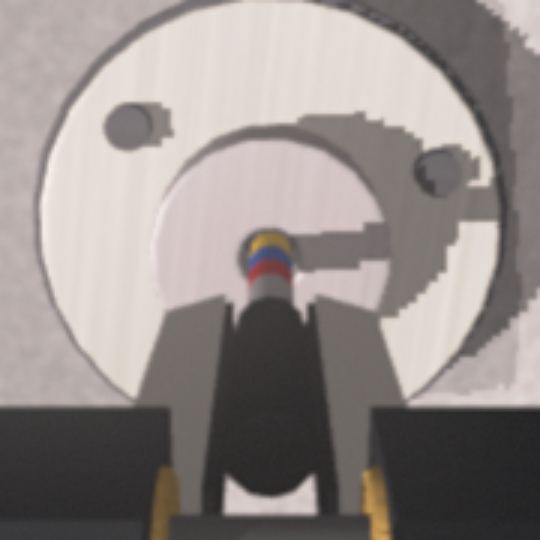

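The yellow zone is level with the hub top at about (268, 243) in the crop, so the yellow (short) plug matches. I'll release and retreat.

```bash
python3 -m creep '{"slide":[[0,0,0],[0,0,0],[0,0,0],[0,0,0],[0,0,0],[0,0,0]],"turn":[0,0,0,0,0,0],"claw":[0.6,0.6,0.6,0.6,0.6,0.6]}'
python3 -m creep '{"slide":[[0,0,1],[0,0,3],[0,0,5],[0,0,1],[-1,-4,0],[-2,-5,0],[-2,-5,0],[-1.2,-5,0]],"turn":[0,0,0,0,0,0,0,0],"claw":[0.6,0.6,0.6,0.6,0.6,0.6,0.6,0.6]}'
python3 -m creep '{"slide":[[-1,-3,0],[0,0,0],[0,0,0]],"turn":[0,0,0],"claw":[0.25,0.25,0.25]}'
python3 look.py w7.png
python3 - <<'E'
from h import *
f=np.load('w7.png.npz'); im,d,K,P=[f[k] for k in('im','d','K','P')]
im2,d2,K2,P2=cam('side','s7.png'); hs=cv2.cvtColor(im,cv2.COLOR_RGB2HSV)
p,u,v=pts(d,K,P); h=hs[v,u]; ok=(h[:,1]>120)&(p[:,0]>420)&(p[:,0]<560)
for n,a,b in (('y',20,35),('b',100,125)):
  m=ok&(h[:,0]>a)&(h[:,0]<b)&(abs(p[:,2]-26)<3)
  if m.sum()>20: print(n,m.sum(),np.median(p[m],0),cv2.minEnclosingCircle(p[m,:2].astype(np.float32)))
m=(h[:,0]>60)&(h[:,0]<90)&(h[:,1]>80)&(abs(p[:,2]-6)<4)&(p[:,0]>500)&(p[:,1]<-90)&(p[:,1]>-330)
print('green',cv2.minAreaRect(p[m,:2].astype(np.float32)),np.percentile(p[m],1,0),np.percentile(p[m],99,0))
for lane in (-120,-160,-190,-230):
  k=m&(abs(p[:,1]-lane)<4)
  if k.sum(): print(lane,np.percentile(p[k,0],[2,98]))
q,_,_=pts(d2,K2,P2); r=q[(np.hypot(q[:,0]-491,q[:,1]-89)<30)&(q[:,2]>75)]
for lo in (75,110,145): k=(r[:,2]>=lo)&(r[:,2]<lo+35); print('rod',lo,k.sum(),np.median(r[k],0) if k.any() else '',r[:,2].max())
E
```

```text
clock: 10.4
eef_pos: [490.5, 88.3, 324.1]
eef_rot: [3.142, 0.0, -0.0]
wrist_force: [0.3, 0.0, 0.5]
finger_gap: 55.9
finger_force: 0.0
clock: 11.4
eef_pos: [427.4, -103.0, 424.0]
eef_rot: [-3.142, 0.0, 0.0]
wrist_force: [-0.4, 0.1, -0.5]
finger_gap: 56.7
finger_force: 0.0
clock: 11.78
eef_pos: [418.5, -131.4, 423.9]
eef_rot: [-3.141, 0.0, -0.0]
wrist_force: [-0.0, -0.1, -0.3]
finger_gap: 30.0
finger_force: 0.0
11.775 [ 418.5 -131.4  423.9] [-3.141  0.    -0.   ]
[[-0.00000e+00  9.72000e-01  2.36000e-01  4.87245e+02]
 [-1.00000e+00  0.00000e+00 -0.00000e+00 -1.31269e+02]
 [-0.00000e+00 -2.36000e-01  9.72000e-01  4.04182e+02]
 [ 0.00000e+00  0.00000e+00  0.00000e+00  1.00000e+00]] 340.73464121073687
y 546 [ 473.84854301 -140.14733766   26.17931879] ((473.07977294921875, -143.556884765625), 17.687885284423828)
b 593 [ 491.25372955 -277.39653495   26.14685676] ((490.4620361328125, -282.5369567871094), 17.82319450378418)
green ((594.6111450195312, -209.4479522705078), (53.424232482910156, 211.86366271972656), 1.7921569347381592) [ 567.59043929 -313.40261246    4.69314938] [ 617.85730083 -105.05461686    8.56609403]
-120 [568.78037108 617.69595099]
-160 [567.17354677 616.91506716]
-190 [570.82587335 617.23502698]
-230 [569.87176952 616.46722689]
rod 75 35 [489.80715395  85.15794288  96.5729058 ] 174.50324277095592
rod 110 53 [490.41752923  83.87033436 130.23415751] 174.50324277095592
rod 145 55 [489.1530983   84.63154384 163.35584283] 174.50324277095592
```

View pics/w7.png

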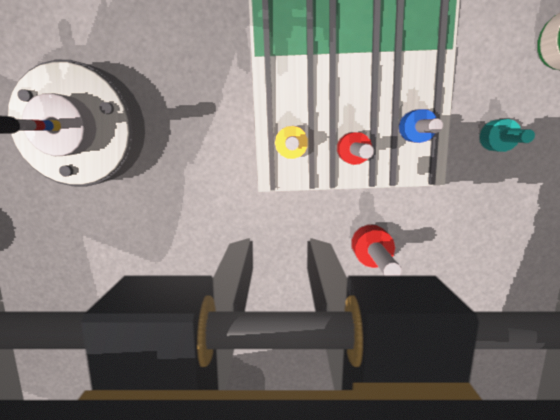

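The rod stands upright in the bore. Yellow is at (292, 142), nearest the flange, and the large red look-alike at (374, 246) stands behind the red lane. Next I need the tray yaw from the rails.

Run:
```python
from h import *
f=np.load('w7.png.npz'); im,d,K,P=[f[k] for k in('im','d','K','P')]
p,u,v=pts(d,K,P)
g=im.max(2)[v,u]
for y0 in (-122,-162,-195): 
  m=(abs(p[:,2]-12)<4)&(g<110)&(abs(p[:,1]-y0)<12)&(p[:,0]>430)&(p[:,0]<640)
  if m.sum()>30: l=cv2.fitLine(p[m,:2].astype(np.float32),cv2.DIST_HUBER,0,.01,.01).ravel(); print(y0,m.sum(),l, l[1]/l[0])
hs=cv2.cvtColor(im,cv2.COLOR_RGB2HSV)[v,u]
m=(hs[:,0]>18)&(hs[:,0]<37)&(hs[:,1]>120)&(p[:,0]>440)&(p[:,0]<510)&(p[:,1]<-100)&(p[:,2]>15)
for z in (22,26):
  k=m&(abs(p[:,2]-z)<2.5); print(z,k.sum(),np.percentile(p[k],[1,99],axis=0).round(1))
st=(abs(p[:,2]-50)<3)&(np.hypot(p[:,0]-473,p[:,1]+142)<20); print('shank top',st.sum(),np.median(p[st],0))
```

```text
-122 132 [ 9.9615467e-01  8.7612323e-02  5.9974738e+02 -1.1712396e+02] 0.08795052
-162 280 [ 9.9956262e-01  2.9573843e-02  5.4514240e+02 -1.6425745e+02] 0.029586783
-195 259 [ 9.9999082e-01 -4.2859786e-03  5.9651068e+02 -1.8596402e+02] -0.0042860177
22 7 [[ 461.7 -158.8   23.6]
 [ 478.4 -128.6   24.4]]
26 641 [[ 457.3 -159.8   24.4]
 [ 489.2 -127.1   27.9]]
shank top 143 [ 473.23249162 -143.70546555   50.20990108]
```

```bash
python3 -m creep '{"slide":[[0.5,-1.2,-3],[0,0,-5],[0,0,-5],[0,0,-4],[0,0,-2.5],[0,0,-1.0],[0,0,0],[0,0,0]],"turn":[0,0,0,0,0,0,0,0],"claw":[0.25,0.25,0.25,0.25,0.25,0.25,0.25,0.25]}' 
python3 look.py w8.png
```

```text
clock: 12.88
eef_pos: [423.8, -143.7, 220.1]
eef_rot: [3.141, -0.002, 0.0]
wrist_force: [0.0, -0.0, -0.6]
finger_gap: 23.9
finger_force: 0.0
12.875 [ 423.8 -143.7  220.1] [ 3.141e+00 -2.000e-03  0.000e+00]
[[ 0.0000e+00  9.7200e-01  2.3400e-01  4.9254e+02]
 [-1.0000e+00  0.0000e+00  1.0000e-03 -1.4359e+02]
 [ 0.0000e+00 -2.3400e-01  9.7200e-01  2.0047e+02]
 [ 0.0000e+00  0.0000e+00  0.0000e+00  1.0000e+00]] 340.73464121073687
```

View pics/w8.png

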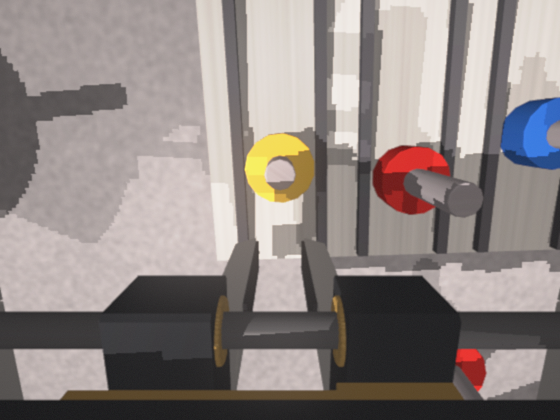

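The fingers straddle the lane centre, with yellow ahead at (280, 168). I'll lower slightly and push.

```bash
python3 -m creep '{"slide":[[0,0,-0.35],[1.0,0,0],[1.0,0,0],[0.8,0,0],[1.0,0.02,0],[1.0,0.02,0],[1.0,0.02,0],[1.0,0.02,0]],"turn":[0,0,0,0,0,0,0,0],"claw":[0.25,0.25,0.25,0.25,0.25,0.25,0.25,0.25]}' 
python3 -m creep '{"slide":[[1.0,0.02,0],[1.0,0.02,0],[1.0,0.02,0],[1.0,0.02,0],[1.0,0.02,0],[0.5,0,0],[0,0,0]],"turn":[0,0,0,0,0,0,0],"claw":[0.25,0.25,0.25,0.25,0.25,0.25,0.25]}'
cat > plug.py <<'E'
from h import *
import sys
im,d,K,P=cam('wrist',sys.argv[1]); p,u,v=pts(d,K,P); h=cv2.cvtColor(im,cv2.COLOR_RGB2HSV)[v,u]
m=(h[:,0]>18)&(h[:,0]<37)&(h[:,1]>120)&(p[:,1]<-100)&(p[:,1]>-180)&(abs(p[:,2]-26)<2.5)
print(m.sum(),cv2.minEnclosingCircle(p[m,:2].astype(np.float32)))
E
python3 plug.py w9.png
```

```text
clock: 13.92
eef_pos: [492.1, -142.9, 215.6]
eef_rot: [-3.142, 0.0, -0.0]
wrist_force: [-2.9, -0.0, 0.9]
finger_gap: 23.8
finger_force: 1.2
clock: 14.8
eef_pos: [546.7, -141.9, 215.6]
eef_rot: [3.142, -0.0, -0.0]
wrist_force: [-0.7, -0.3, 1.0]
finger_gap: 23.6
finger_force: 0.0
2557 ((569.5756225585938, -141.5207977294922), 18.019184112548828)
```

```bash
python3 -m creep '{"slide":[[1.0,0.02,0],[1.0,0.02,0],[1.0,0.02,0],[0.8,0.02,0],[0.5,0.02,0],[0.3,0,0],[0,0,0]],"turn":[0,0,0,0,0,0,0],"claw":[0.25,0.25,0.25,0.25,0.25,0.25,0.25]}' 
python3 plug.py w10.png
python3 -m creep '{"slide":[[-1.0,0,0],[-2.5,0,0],[-1,0,3],[0,0,5],[0,0,5],[-2,0,3],[0,0,0],[0,0,0]],"turn":[0,0,0,0,0,0,0,0],"claw":[0.25,0.25,0.25,0.25,0.25,0.25,0.25,0.25]}' 
python3 plug.py w11.png
python3 - <<'E'
from h import *
im,d,K,P=cam('side','s11.png')
E
```

```text
clock: 15.72
eef_pos: [592.5, -140.9, 215.6]
eef_rot: [-3.142, -0.0, -0.0]
wrist_force: [-0.2, -0.2, -0.4]
finger_gap: 23.5
finger_force: 0.2
2579 ((614.8080444335938, -140.54139709472656), 18.189496994018555)
clock: 16.77
eef_pos: [527.3, -140.9, 374.6]
eef_rot: [-3.141, 0.001, -0.0]
wrist_force: [-0.2, -0.5, 0.3]
finger_gap: 23.5
finger_force: 0.0
958 ((614.8182373046875, -140.4201202392578), 17.789072036743164)
```

View pics/w11.png

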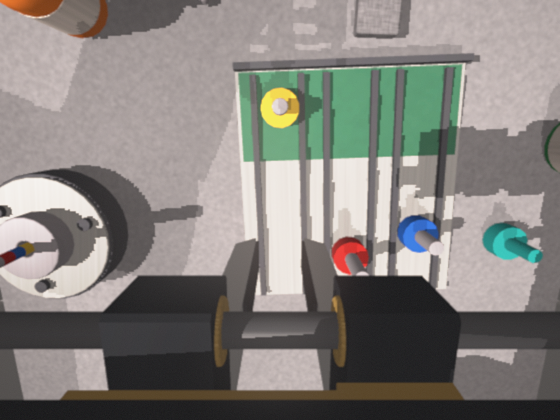

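View pics/s11.png

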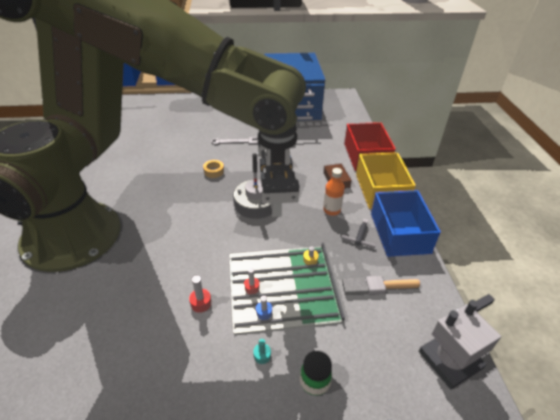

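The yellow plug stands upright in the middle of the green end at (280, 107). Red and blue haven't moved, the rod stands in the bore at (252, 175) in the side view, and the gripper is clear. I'll hand it in.

```bash
python3 -c "
from cell import manip; print(manip.sign_off())"
```

```text
the job is handed in; nothing more can be done
None
```

The bore measured 24 mm deep, the rod is left standing in it, and I pushed the yellow short plug to the middle of the green end (about 74 mm in tray x); the job is handed in, but no verdict came back.

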